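# Fetch the wiper arm from behind the shelf bottles

## Task

Clear the grey jug, the white funnel and the glass bottle off the rubber liner and stand all three on the plywood board, then take the chrome wiper arm that lay behind them and lay it flat in the long grey tray. Only after that put the jug, funnel and bottle back, each on the very spot where it stood at the start. Keep the three upright, set everything down gently without dropping it, and do not disturb the stack of plastic tiers or the glass jar.

Things in the scene. Friction and masses are not known exactly. Their poses are not given: they have to be found in the camera images.
- liner: Fixed black rubber shelf liner, flat, 170 (own x) x 330 (own y) x 3 mm thick, origin at the centre of its underside. At the start jug, funnel and bottle stand on it in a row along its y, about 100 mm apart, at its x = about -34 mm (the robot's side), in varying order; the wiper arm lies along its y behind them, at its x = about +33 mm.
- board: Fixed plywood board, the side area for the three cleared things; flat, 320 (own x, the long side, roughly along world x) x 110 (own y) x 6 mm thick, origin at the centre of its underside. It lies left or right of the liner and has room for three things in a row 100 mm apart along its x.
- tray: Fixed long open tray of grey plastic, 310 (own x) x 100 (own y) x 35 mm high outside, walls and floor 4 mm thick, origin at the centre of its underside, z up; target for the wiper arm; on the other side of the liner from the board.
- jug: Loose small closed grey plastic jug, upright, about 300 g, origin at the centre of its underside: body 62 (x) x 50 (y) mm up to 88 mm high, loop handle on its +x side reaching 48 mm from the axis (28 to 84 mm high), sloping shoulder, round black cap on the axis, 34 mm in diameter, from 102 to 126 mm high (its top). Grip the cap from above.
- funnel: Loose white plastic funnel standing mouth down, about 60 g, round, origin at the centre of its underside (the mouth): mouth 72 mm in diameter, cone up to 50 mm high, then a spout pointing up, 22 mm in diameter at 50 mm tapering to 18 mm at its top at 95 mm. Grip the spout from above.
- bottle: Loose amber glass bottle with a steel cap, upright, 250 g or so, round, origin at the centre of its underside: 50 mm in diameter up to 80 mm high, neck 26 mm at 98 to 106 mm, cap 30 mm in diameter from 106 to 128 mm high (total height 128 mm). Grip the cap from above.
- wiper_arm: Loose chrome rear wiper arm lying flat, about 220 g, 260 mm long along its x (-130 to +130), origin at mid-length on its underside, near its centre of mass. Round pivot head, 26 mm in diameter, 20 mm high, at the -x end; channel 14 mm wide (y) and 14 mm high from x = -110 to +30; then a bar 10 wide, 8 high, with a 16 mm wide hook end. Grip it across y at the origin.
- tiers: Bystander: loose stack of three white plastic tiers (open trays with grey rims), 108 x 158 x 101 mm high, beyond the liner; origin at the centre of its underside. Leave alone.
- jar: Bystander: loose clear glass jar with a steel lid, 66 mm in diameter, 85 mm high, beyond the liner; origin at the centre of its underside. Leave alone.

How it is judged:
On the way, in this order (a step that is already met when the one before it is completed fails the run):
1. jug, funnel and bottle all stand released and upright on the plywood board, the wiper arm still lying where it was (within 30 mm) (x of jug in the frame of board between -0.16 and 0.16 m and y of jug in the frame of board between -0.055 and 0.055 m and z of jug in the frame of board between 0 and 0.014 m and angle between each of jug, funnel, bottle's own z axis and vertical below 0.12 rad and contact force between each of jug, funnel, bottle and the fingers below 0.2 N and linear speed of each of jug, funnel, bottle below 0.03 m/s and x of funnel in the frame of board between -0.16 and 0.16 m and y of funnel in the frame of board between -0.055 and 0.055 m and z of funnel in the frame of board between 0 and 0.014 m and x of bottle in the frame of board between -0.16 and 0.16 m and y of bottle in the frame of board between -0.055 and 0.055 m and z of bottle in the frame of board between 0 and 0.014 m and distance of wiper_arm from where it was at the start of the episode below 0.03 m), for 0.2 s.
2. the wiper arm lies flat and released on the tray's floor while the three still stand on the board (x of wiper_arm in the frame of tray between -0.035 and 0.035 m and y of wiper_arm in the frame of tray between -0.045 and 0.045 m and z of wiper_arm in the frame of tray between -0.002 and 0.012 m and angle between each of wiper_arm, jug, funnel, bottle's own z axis and vertical below 0.12 rad and contact force between each of wiper_arm, jug, funnel, bottle and the fingers below 0.2 N and linear speed of each of wiper_arm, jug, funnel, bottle below 0.03 m/s and x of jug in the frame of board between -0.16 and 0.16 m and y of jug in the frame of board between -0.055 and 0.055 m and z of jug in the frame of board between 0 and 0.014 m and x of funnel in the frame of board between -0.16 and 0.16 m and y of funnel in the frame of board between -0.055 and 0.055 m and z of funnel in the frame of board between 0 and 0.014 m and x of bottle in the frame of board between -0.16 and 0.16 m and y of bottle in the frame of board between -0.055 and 0.055 m and z of bottle in the frame of board between 0 and 0.014 m), for 0.2 s.
At the end, for the whole second after the job is handed in: The wiper arm lies flat on the floor of the tray (its origin within 35 mm of the tray's middle lengthwise and 45 mm across), and the jug, funnel and bottle each stand upright (within 0.12 rad) within 15 mm of where they stood at the start, all released and at rest (x of wiper_arm in the frame of tray between -0.035 and 0.035 m and y of wiper_arm in the frame of tray between -0.045 and 0.045 m and z of wiper_arm in the frame of tray between -0.002 and 0.012 m and angle between each of wiper_arm, jug, funnel, bottle's own z axis and vertical below 0.12 rad and contact force between each of wiper_arm, jug, funnel, bottle and the fingers below 0.2 N and linear speed of each of wiper_arm, jug, funnel, bottle below 0.03 m/s and distance of each of jug, funnel, bottle from where it was at the start of the episode below 0.015 m); the robot touches nothing.
It fails at once if the jug, funnel or bottle is tipped by more than 0.5 rad (angle between any of jug, funnel, bottle's own z axis and vertical above 0.5 rad).
It fails at once if the jug, funnel, bottle or wiper arm is dropped (moves at over 0.7 m/s with no finger on it) ((linear speed of jug above 0.7 m/s and contact force between jug and the fingers below 0.1 N) or (linear speed of funnel above 0.7 m/s and contact force between funnel and the fingers below 0.1 N) or (linear speed of bottle above 0.7 m/s and contact force between bottle and the fingers below 0.1 N) or (linear speed of wiper_arm above 0.7 m/s and contact force between wiper_arm and the fingers below 0.1 N)).
It fails at once if the stack of tiers or the jar is moved by more than 20 mm (distance of any of tiers, jar from where it was at the start of the episode above 0.02 m).
It also fails if it takes over 141 s, if anything falls off the work surface, if the arm or the gripper's body presses on something with over 40 N, if the wrist force passes 120 N, or if a joint passes its speed limit or range.

## Robot

A 7-joint arm with a two-finger parallel gripper is mounted at the origin on the work surface. World frame = base frame: x ahead of the robot, y to its left, z up, the work surface at z = 0. Lengths are in m, angles in rad, forces in N, time in s.
With the tool pointing down it reaches from about 0.425 to 1.025 m from the base axis. Payload 3.6 kg.
Tool frame: the origin (TCP) lies on the mounting face of the last link; the fingertips stand 173 mm ahead of it and the grasp point (between the pads) lies 155 mm ahead of it (grasp_offset is the distance from the TCP to the grasp point, in m); z points along the fingers, y is the line along which they close (so a half turn about z gives the same grasp; the last joint's range is limited). The gripper opens to 85 mm and grips with 20 to 120 N. Pads are 22 mm wide; open, the fingers measure 114 mm over their backs; the gripper's body (76 mm by 85 mm) begins 54 mm behind the grasp point. The pads swing forward as they close: fully open they stand 13 mm farther back than shut.
Start: joints at [1.099, 0.591, 0.048, 1.609, -0.033, 0.943, -0.034], TCP at [0.267, -0.674, 0.405] pointing down, gripper open.
Joint ranges: [-2.69, 2.69], [-0.47, 2.24], [-1.27, 1.36], [0.19, 2.51], [-1.53, 4.68], [0.08, 2.07], [-3.09, 3.09]. Speed limits (rad/s): [2.57, 2.57, 3.14, 3.14, 3.14, 3.14, 3.14].

## Interface

Orientations are given as a rotation vector (axis times angle).
In Python, from cell import get_obs, grab_frame, calibration, hand_in, grasp_offset gives the robot as it stands.
- The arm moves only by the tool step_arm, never from a script. Its argument "commands" is a list of rows, each an object of numbers: "fingers": the finger opening in mm, from 0 to 85.4; "tx", "ty", "tz": the shift along the world's x, y, z in mm; "turn": the turn about the world's z in rad. In form: [{"fingers": .., "tx": .., "ty": .., "tz": .., "turn": ..}, ...]. A call has 1 to 20 rows; each row shifts and turns the commanded pose from where the row before left it; what a row does not reach is not made up. A row lasts 1/8 s, in which the tool goes at most 62.5 mm and 10.7 degrees, less where a joint would pass 70% of its speed; a pose out of reach is approached as far as the arm can. A call with a gripper value outside its range is refused whole. The fingers move at their own pace and stop on an object; "force" is the grip in N (left out, the last holds). Time passes only in rows, so rows that do not move let the fingers close. It gives the time, the measured TCP pose, the force, the opening and the grip force at its end, in the units of the state.
- get_obs(): the state, without advancing time (a new reading comes with each control period).
- grab_frame(name): name is "scene" or "top"; returns the picture (480x640x3 uint8, red, green, blue); there is no depth.
- calibration(name): a dict with "intrinsics" (3x3 intrinsics, pixels), "R" (3x3) and "t" (3): a world point X has camera coordinates R X + t. Camera axes: x right, y down, z forward; pixel columns grow to the right and rows downward; lengths in m; the calibration is good to about 2 mm. A picture is of the moment at which its call begins. calibration takes no time and is no camera call.
- hand_in(): hands the job in; it is judged then, once.
The state is a dict: "clock": time; "joint_pos": joint angles; "dq": joint speeds; "effort": joint torques, N m; "eef_pos": TCP position; "eef_rot": TCP orientation; "force": force on the tool from outside, world axes, zero at the start; "wrist_torque": the same for the moment, N m; "finger_gap": opening from 0.0 (shut) to 1.0 (fully open); "gripper_force": force on a finger pad.
Only numpy, scipy, OpenCV 4.12 (cv2) and the standard library are available. Lean on these libraries where they do the work, as an engineer would, in place of code of your own. Each camera call takes 0.05 s, during which the arm holds its last target. There are 200 camera calls.

## Working session

There is one attempt and no reset: what is moved stays moved. The work goes in short steps, Python scripts to look and compute and a tool call to move; the robot and the scene stay as the last step left them, time stands still between calls to the robot, and variables do not carry over. Pictures are saved under pics/ and viewed, at most 14 in all, crops included, and the job is handed in when it is done.

Besides the shell and the picture viewer there is one more tool, called as name(argument=value, ...) on one line, values as JSON. step_arm: Moves the arm, as the interface text tells. Its arguments: {"type":"object","properties":{"commands":{"type":"array"},"force":{"type":"number"}},"required":["commands"]}

```bash
mkdir -p pics; ls; python3 - <<'E'
from cell import *
import cv2,numpy as np
for n in("scene","top"):
    cv2.imwrite(f"pics/{n}0.png",grab_frame(n)[:,:,::-1]); c=calibration(n); print(n,np.round(c["intrinsics"],1).tolist(),np.round(c["R"],3).tolist(),np.round(c["t"],3).tolist())
print(get_obs(),grasp_offset)
E
```

```text
pics
scene [[513.4, 0.0, 315.1], [0.0, 513.4, 242.6], [0.0, 0.0, 1.0]] [[-0.421, 0.907, 0.002], [0.76, 0.354, -0.545], [-0.495, -0.228, -0.838]] [0.245, -0.43, 1.341]
top [[549.6, 0.0, 314.8], [0.0, 549.6, 230.5], [0.0, 0.0, 1.0]] [[-0.018, -1.0, 0.005], [-0.989, 0.017, -0.148], [0.148, -0.008, -0.989]] [-0.0, 0.584, 1.154]
{'clock': 0.1, 'joint_pos': array([ 1.0995114 ,  0.59202382,  0.04833668,  1.60973846, -0.03332386,
        0.9427548 , -0.03369416]), 'dq': array([-0.00042137, -0.00234711, -0.00162545, -0.00201463, -0.00166085,
        0.00033543, -0.00168537]), 'effort': array([ 4.48929233e-03, -5.49999940e+01,  1.55285027e+00, -1.98825556e+01,
        9.68742650e-03,  3.80888829e-03, -9.91934769e-06]), 'eef_pos': array([ 0.26728256, -0.67348052,  0.40364165]), 'eef_rot': array([-3.08368013e+00, -5.89582348e-01,  8.02818039e-04]), 'force': array([-0.554113  ,  0.99427154, -0.32293526]), 'wrist_torque': array([ 0.01920165, -0.00602363,  0.03799361]), 'gripper_force': 0.0, 'finger_gap': 1.0017048934732873} 0.1547
```

View pics/scene0.png

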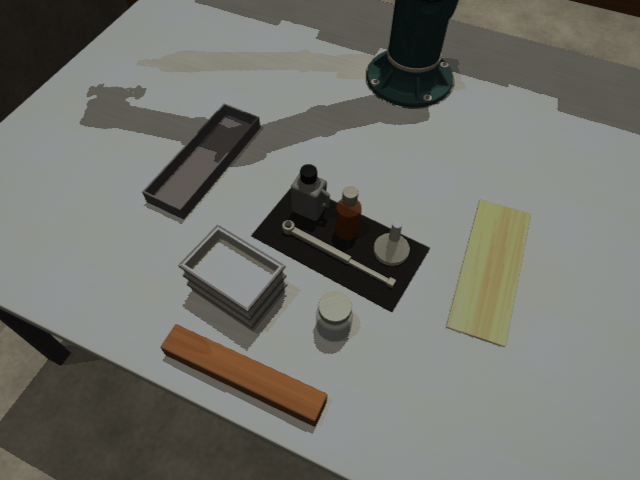

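View pics/top0.png

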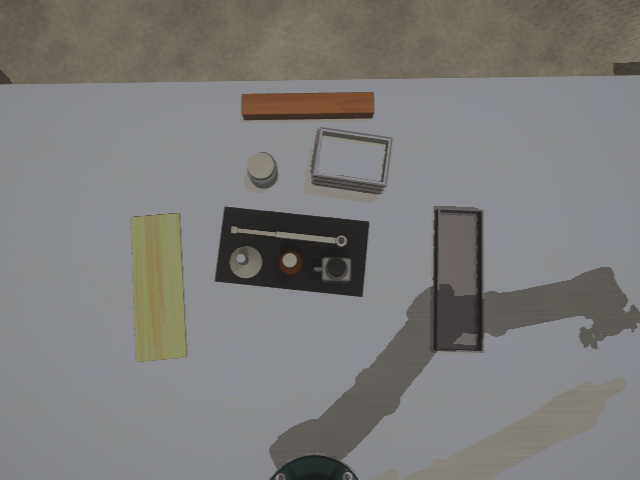

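The top view shows the board on the left (corners about 132,215 to 186,360), and the liner in the middle with the funnel spout (242,258), bottle cap (290,260) and jug cap (338,267). The wiper runs from (234,230) to (341,241) with its head on the right. The tray is on the right (434,207 to 483,352).

```bash
cat > h.py <<'E'
from cell import *
import cv2,numpy as np
def ray(n,uv,z):
    c=calibration(n);R,t=np.array(c["R"]),np.array(c["t"])
    C=-R.T@t; d=R.T@np.linalg.inv(c["intrinsics"])@np.array([uv[0],uv[1],1.])
    return (C+d*(z-C[2])/d[2])
def proj(n,X):
    c=calibration(n);p=np.array(c["intrinsics"])@(np.array(c["R"])@np.array(X)+c["t"]);return p[:2]/p[2]
def big(m):
    cs,_=cv2.findContours(m.astype(np.uint8),cv2.RETR_EXTERNAL,cv2.CHAIN_APPROX_NONE)
    return max(cs,key=cv2.contourArea)
def rect(n,m,z):
    P=np.array([ray(n,p,z)[:2] for p in big(m)[:,0]+0.0],np.float32)*1000
    return cv2.minAreaRect(P)
E
python3 - <<'E'
from h import *
t=cv2.imread("pics/top0.png"); s=cv2.imread("pics/scene0.png")
hsv=cv2.cvtColor(t,cv2.COLOR_BGR2HSV); H,S,V=cv2.split(hsv)
print("board",rect("top",(H>20)&(H<40)&(S>50),.006))
roi=np.zeros(V.shape,bool); roi[200:305,205:380]=1
print("liner",rect("top",cv2.morphologyEx(((V<60)&roi).astype(np.uint8),cv2.MORPH_CLOSE,np.ones((9,9))),.003))
r=np.zeros(V.shape,bool); r[200:360,425:490]=1
for nm,q in(("tray outer",r&(V<75)),): print(nm,rect("top",q,.035))
r=np.zeros(V.shape,bool); r[222:250,225:352]=1
m=r&(V>90); m=cv2.morphologyEx(m.astype(np.uint8),cv2.MORPH_OPEN,np.ones((2,2)))
print("wiper",rect("top",m,.012))
a=cv2.resize(t[200:300,205:375],None,fx=4.6,fy=4.6,interpolation=cv2.INTER_CUBIC)
cv2.imwrite("pics/a.png",a)
b=cv2.resize(s[155:310,245:435],None,fx=3.8,fy=3.8,interpolation=cv2.INTER_CUBIC)
cv2.imwrite("pics/b.png",b)
E
```

```text
board ((472.6000671386719, 337.7356872558594), (318.5718688964844, 110.0655746459961), 3.8490259647369385)
liner ((544.910888671875, 40.041229248046875), (327.6015625, 169.45053100585938), 82.9810562133789)
tray outer ((473.33721923828125, -317.7708435058594), (111.66233825683594, 305.79803466796875), 86.36225891113281)
wiper ((575.537841796875, 46.145652770996094), (258.95977783203125, 20.367916107177734), 83.55543518066406)
```

View pics/a.png

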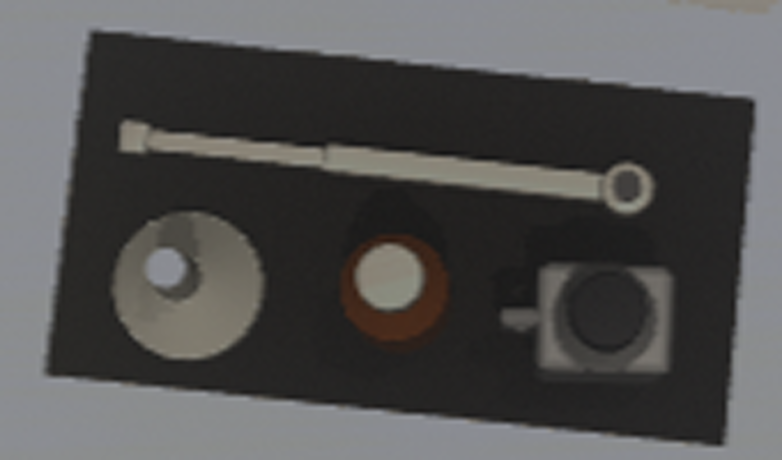

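View pics/b.png

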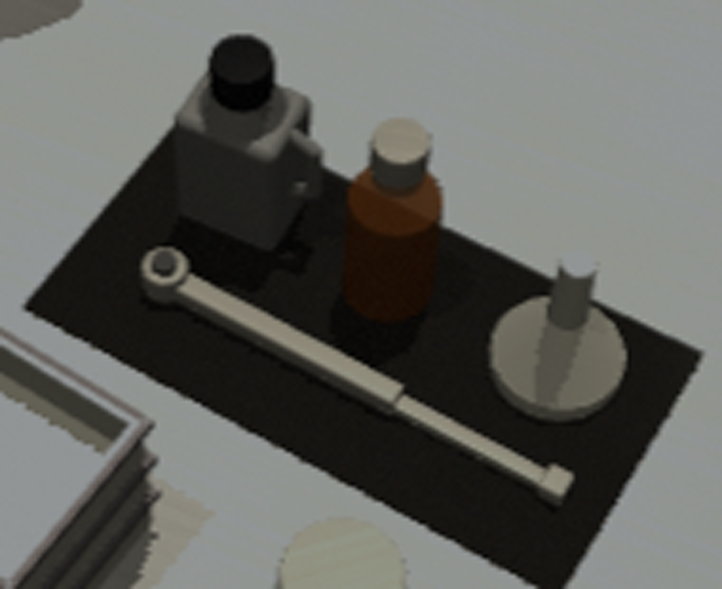

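Crop pixel positions (top): spout (164,267), bottle cap (389,276), jug cap (607,312). In the scene crop: spout (578,263), bottle cap (402,141), jug cap (243,57). I'll triangulate these and check them against the liner row.

```bash
python3 - <<'E'
from h import *
def T(p):return (p[0]+.5)/4.6-.5+205,(p[1]+.5)/4.6-.5+200
def Sc(p):return (p[0]+.5)/3.8-.5+245,(p[1]+.5)/3.8-.5+155
c,s=np.cos(np.radians(-7.02)),np.sin(np.radians(-7.02))
def lin(X): d=np.array(X[:2])*1000-[544.9,40.04]; return np.round([c*d[0]+s*d[1],-s*d[0]+c*d[1]],1)
for n,a,b,z in(("funnel",(164,267),(578,263),.098),("bottle",(389,276),(402,141),.131),("jug",(607,312),(243,57),.129)):
    A=ray("top",T(a),z);B=ray("scene",Sc(b),z)
    print(n,np.round(A*1000,1),np.round(B*1000,1),"liner",lin(A),lin(B))
# funnel mouth: centre of the base disc; bottle body
print("funnel mouth",np.round(1000*ray("top",T((189,286)),.004),1))
for n,p,z in(("head",(627,188),.023),("hook",(128,137),.011),("step",(325,156),.014)): X=ray("top",T(p),z);print(n,np.round(1000*X,1),lin(X))
t=cv2.imread("pics/top0.png")
print("tray y edges", [np.round(1000*ray("top",q,z),1) for q,z in(((434,280),0.),((483,280),.035),((459,207),.035),((459,351),.035),((434,351),.0),((434,207),0.))])
print("tiers near edge",[np.round(1000*ray("top",q,0.1),1) for q in((311,184),(384,192),(317,128),(391,138))],"jar",np.round(1000*ray("top",(261,166),.085),1))
o=get_obs();print(o["eef_pos"],cv2.Rodrigues(o["eef_rot"])[0].round(4).tolist())
E
```

```text
funnel [521.9 144.3  98. ] [523.6 142.5  98. ] liner [-35.6 100.6] [-33.7  99. ]
bottle [512.9  42.2 131. ] [514.6  41.9 131. ] liner [-32.1  -1.8] [-30.3  -1.8]
jug [495.7 -52.4 129. ] [496.9 -53.6 129. ] liner [-37.6 -97.7] [-36.2 -98.8]
funnel mouth [522.  144.3   4. ]
head [563.7 -68.3  23. ] [  31.9 -105.2]
hook [594.5 173.1  11. ] [ 33.  138.2]
step [583.1  77.2  14. ] [33.3 41.6]
tray y edges [array([ 474.2, -275. ,    0. ]), array([ 470.4, -373.5,   35. ]), array([ 632.2, -330.6,   35. ]), array([ 320.8, -312.8,   35. ]), array([ 319.2, -267.2,    0. ]), array([ 639.8, -283.3,    0. ])]
tiers near edge [array([674.4,  -4.2, 100. ]), array([ 654.6, -157. ,  100. ]), array([796.5, -19.1, 100. ]), array([ 771.8, -176.2,  100. ])] jar [719.2 102.   85. ]
[ 0.26728256 -0.67348052  0.40364165] [[0.9295, 0.3689, -0.0009], [0.3689, -0.9295, 0.0019], [-0.0001, -0.0021, -1.0]]
```

step_arm(commands=[{"fingers":60,"tx":40,"ty":45,"tz":0,"turn":0.107},{"fingers":60,"tx":40,"ty":45,"tz":0,"turn":0.107},{"fingers":60,"tx":40,"ty":45,"tz":0,"turn":0.107},{"fingers":60,"tx":40,"ty":45,"tz":0,"turn":0.107},{"fingers":60,"tx":40,"ty":45,"tz":0,"turn":0.107},{"fingers":60,"tx":40,"ty":45,"tz":0,"turn":0.107},{"fingers":60,"tx":0,"ty":45,"tz":0,"turn":0.107},{"fingers":60,"tx":0,"ty":45,"tz":0,"turn":0.107},{"fingers":60,"tx":0,"ty":45,"tz":0,"turn":0.107},{"fingers":60,"tx":0,"ty":45,"tz":0,"turn":0.107},{"fingers":60,"tx":0,"ty":45,"tz":0,"turn":0},{"fingers":60,"tx":0,"ty":45,"tz":0,"turn":0},{"fingers":60,"tx":0,"ty":45,"tz":0,"turn":0},{"fingers":60,"tx":0,"ty":45,"tz":0,"turn":0},{"fingers":60,"tx":0,"ty":45,"tz":0,"turn":0},{"fingers":60,"tx":0,"ty":45,"tz":0,"turn":0},{"fingers":60,"tx":15,"ty":45,"tz":0,"turn":0},{"fingers":60,"tx":0,"ty":45,"tz":0,"turn":0},{"fingers":60,"tx":0,"ty":7,"tz":-20,"turn":0},{"fingers":50,"tx":0,"ty":0,"tz":-20,"turn":0}], force=25)

```text
clock: 2.6
eef_pos: [0.5222, 0.1447, 0.3642]
eef_rot: [-2.351, -2.084, -0.001]
force: [0.1, -0.8, -0.0]
finger_gap: 0.583
gripper_force: 0.0
```

```bash
cat >> h.py <<'E'
def st(target=None):
    o=get_obs();R=cv2.Rodrigues(o["eef_rot"])[0];p=o["eef_pos"]*1000
    print(round(o["clock"],2),p.round(1),"yaw",np.degrees(np.arctan2(R[1,1],R[0,1])).round(2),"tilt",R[:2,2].round(4),"gap",round(o["finger_gap"]*85.4,1),"F",o["force"].round(1),round(o["gripper_force"],1),"q",o["joint_pos"].round(2).tolist())
    if target is not None: print("go",(np.array(target)-p).round(1))
E
python3 -c "
from h import *
st([522.5,143.6,253])"
```

```text
2.6 [522.2 144.7 364.2] yaw -6.89 tilt [0.0003 0.0006] gap 49.8 F [ 0.1 -0.8 -0. ] 0.0 q [-0.09, 0.44, -0.35, 2.05, 0.23, 0.69, -0.7]
go [   0.3   -1.1 -111.2]
```

step_arm(commands=[{"ty":-1,"tz":-30},{"tz":-30},{"tz":-30},{"tz":-20},{"tz":-10},{"tz":-6},{"fingers":15},{"fingers":15},{"fingers":15},{"fingers":15},{"fingers":15},{"fingers":15},{"fingers":15}], force=25)

```text
$.commands[0]: bad value
```

```bash
python3 -c "
from h import *
st([572,344,238])
cv2.imwrite('pics/c.png',cv2.resize(grab_frame('scene')[130:330,240:560,::-1],None,fx=2,fy=2))"
```

```text
2.6 [522.2 144.7 364.2] yaw -6.89 tilt [0.0003 0.0006] gap 49.8 F [ 0.1 -0.8 -0. ] 0.0 q [-0.09, 0.44, -0.35, 2.05, 0.23, 0.69, -0.7]
go [  49.8  199.3 -126.2]
```

View pics/c.png

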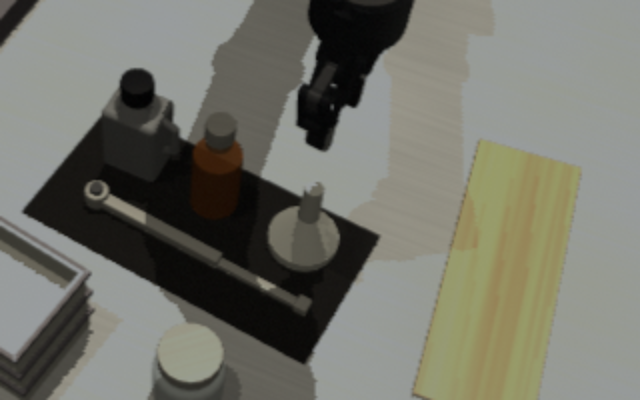

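The call was refused because every key is required. The picture shows the gripper above the funnel (spout at 312,190 in the crop), with nothing disturbed.

step_arm(commands=[{"fingers":50,"tx":0,"ty":-1,"tz":-30,"turn":0},{"fingers":50,"tx":0,"ty":0,"tz":-30,"turn":0},{"fingers":50,"tx":0,"ty":0,"tz":-30,"turn":0},{"fingers":50,"tx":0,"ty":0,"tz":-20,"turn":0},{"fingers":50,"tx":0,"ty":0,"tz":-10,"turn":0},{"fingers":50,"tx":0,"ty":0,"tz":-6,"turn":0},{"fingers":50,"tx":0,"ty":0,"tz":0,"turn":0},{"fingers":15,"tx":0,"ty":0,"tz":0,"turn":0},{"fingers":15,"tx":0,"ty":0,"tz":0,"turn":0},{"fingers":15,"tx":0,"ty":0,"tz":0,"turn":0},{"fingers":15,"tx":0,"ty":0,"tz":0,"turn":0},{"fingers":15,"tx":0,"ty":0,"tz":0,"turn":0},{"fingers":15,"tx":0,"ty":0,"tz":0,"turn":0},{"fingers":15,"tx":0,"ty":0,"tz":0,"turn":0}], force=25)

```text
clock: 4.4
eef_pos: [0.523, 0.1422, 0.2392]
eef_rot: [2.353, 2.08, 0.002]
force: [0.3, -0.2, 5.4]
finger_gap: 0.229
gripper_force: 24.8
```

```bash
python3 -c "
from h import *
st([572,344,241])"
```

```text
4.4 [523.  142.2 239.2] yaw -7.06 tilt [0.0017 0.0004] gap 19.6 F [ 0.3 -0.2  5.4] 24.8 q [-0.17, 0.63, -0.24, 2.12, 0.35, 0.43, -0.81]
go [ 49.  201.8   1.8]
```

step_arm(commands=[{"fingers":15,"tx":0,"ty":0,"tz":10,"turn":0},{"fingers":15,"tx":0,"ty":0,"tz":20,"turn":0},{"fingers":15,"tx":0,"ty":0,"tz":30,"turn":0},{"fingers":15,"tx":5,"ty":20,"tz":10,"turn":0},{"fingers":15,"tx":8,"ty":30,"tz":0,"turn":0},{"fingers":15,"tx":8,"ty":34,"tz":0,"turn":0},{"fingers":15,"tx":8,"ty":34,"tz":0,"turn":0},{"fingers":15,"tx":8,"ty":34,"tz":0,"turn":0},{"fingers":15,"tx":8,"ty":30,"tz":0,"turn":0},{"fingers":15,"tx":4,"ty":20,"tz":0,"turn":0},{"fingers":15,"tx":0,"ty":0,"tz":-25,"turn":0},{"fingers":15,"tx":0,"ty":0,"tz":-20,"turn":0},{"fingers":15,"tx":0,"ty":0,"tz":-10,"turn":0},{"fingers":15,"tx":0,"ty":0,"tz":0,"turn":0}], force=25)

```text
clock: 6.15
eef_pos: [0.5712, 0.3435, 0.2526]
eef_rot: [-2.354, -2.08, 0.004]
force: [0.4, 0.0, -0.7]
finger_gap: 0.223
gripper_force: 24.7
```

```bash
python3 -c "
from h import *
st([572,344,242])
cv2.imwrite('pics/d.png',cv2.resize(grab_frame('scene')[130:330,240:560,::-1],None,fx=2,fy=2))"
```

```text
6.15 [571.2 343.5 252.6] yaw -7.08 tilt [-0.0019 -0.0016] gap 19.0 F [ 0.4  0.  -0.7] 24.7 q [-0.43, 0.71, -0.27, 1.83, 0.3, 0.64, -1.0]
go [  0.8   0.5 -10.6]
```

View pics/d.png

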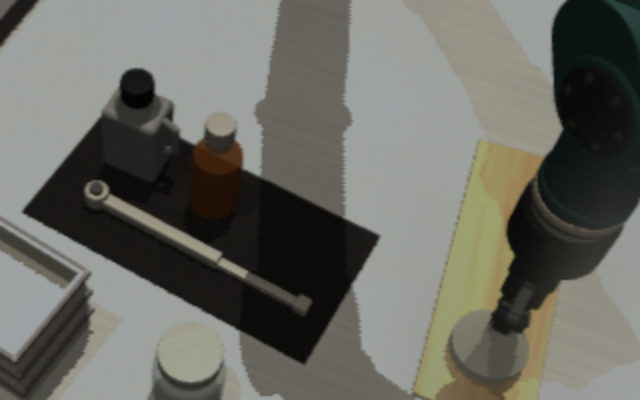

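The funnel (490,345 in the crop) hangs upright just above the far end of the board. I'll lower it in small steps while watching the force.

step_arm(commands=[{"fingers":15,"tx":0,"ty":0,"tz":-4,"turn":0},{"fingers":15,"tx":0,"ty":0,"tz":-1,"turn":0},{"fingers":15,"tx":0,"ty":0,"tz":0,"turn":0}])

```text
clock: 6.58
eef_pos: [0.5715, 0.3441, 0.249]
eef_rot: [2.354, 2.08, 0.001]
force: [0.3, 0.1, -1.2]
finger_gap: 0.219
gripper_force: 24.7
```

step_arm(commands=[{"fingers":15,"tx":0,"ty":0,"tz":-3,"turn":0},{"fingers":15,"tx":0,"ty":0,"tz":-1,"turn":0},{"fingers":15,"tx":0,"ty":0,"tz":0,"turn":0}])

```text
clock: 6.95
eef_pos: [0.5714, 0.3441, 0.2445]
eef_rot: [-2.354, -2.081, 0.001]
force: [-0.8, -0.0, -1.3]
finger_gap: 0.226
gripper_force: 24.7
```

step_arm(commands=[{"fingers":15,"tx":0,"ty":0,"tz":-2,"turn":0},{"fingers":15,"tx":0,"ty":0,"tz":0,"turn":0}])

```text
clock: 7.2
eef_pos: [0.5714, 0.3441, 0.2426]
eef_rot: [2.354, 2.081, -0.0]
force: [0.0, -0.3, -1.3]
finger_gap: 0.224
gripper_force: 24.7
```

step_arm(commands=[{"fingers":15,"tx":0,"ty":0,"tz":-1,"turn":0},{"fingers":15,"tx":0,"ty":0,"tz":0,"turn":0}])

```text
clock: 7.45
eef_pos: [0.5717, 0.3441, 0.2423]
eef_rot: [2.354, 2.08, 0.001]
force: [-0.0, -1.7, 2.6]
finger_gap: 0.225
gripper_force: 24.8
```

step_arm(commands=[{"fingers":30,"tx":0,"ty":0,"tz":0,"turn":0},{"fingers":50,"tx":0,"ty":0,"tz":0,"turn":0},{"fingers":50,"tx":0,"ty":0,"tz":0,"turn":0},{"fingers":50,"tx":0,"ty":0,"tz":0,"turn":0},{"fingers":60,"tx":0,"ty":0,"tz":20,"turn":0},{"fingers":60,"tx":0,"ty":0,"tz":40,"turn":0},{"fingers":60,"tx":0,"ty":0,"tz":40,"turn":0},{"fingers":60,"tx":-10,"ty":-50,"tz":20,"turn":0},{"fingers":60,"tx":-12,"ty":-50,"tz":0,"turn":0},{"fingers":60,"tx":-12,"ty":-50,"tz":0,"turn":0},{"fingers":60,"tx":-12,"ty":-50,"tz":0,"turn":0},{"fingers":60,"tx":-12,"ty":-50,"tz":0,"turn":0},{"fingers":60,"tx":0,"ty":-40,"tz":0,"turn":0},{"fingers":60,"tx":0,"ty":-12,"tz":-20,"turn":0},{"fingers":60,"tx":0,"ty":0,"tz":-10,"turn":0},{"fingers":60,"tx":0,"ty":0,"tz":0,"turn":0}])

```text
clock: 9.45
eef_pos: [0.5134, 0.0431, 0.3318]
eef_rot: [-2.352, -2.082, -0.0]
force: [0.1, 0.1, 0.0]
finger_gap: 0.702
gripper_force: 0.0
```

```bash
python3 -c "
from h import *
st([513.5,42,285])"
```

```text
9.45 [513.4  43.1 331.8] yaw -6.96 tilt [-0.0004  0.0005] gap 59.9 F [0.1 0.1 0. ] 0.0 q [0.07, 0.45, -0.32, 2.13, 0.25, 0.59, -0.54]
go [  0.1  -1.1 -46.8]
```

step_arm(commands=[{"fingers":60,"tx":0,"ty":-1,"tz":-20,"turn":0},{"fingers":60,"tx":0,"ty":0,"tz":-18,"turn":0},{"fingers":60,"tx":0,"ty":0,"tz":-10,"turn":0},{"fingers":60,"tx":0,"ty":0,"tz":0,"turn":0},{"fingers":26,"tx":0,"ty":0,"tz":0,"turn":0},{"fingers":26,"tx":0,"ty":0,"tz":0,"turn":0},{"fingers":26,"tx":0,"ty":0,"tz":0,"turn":0},{"fingers":26,"tx":0,"ty":0,"tz":0,"turn":0},{"fingers":26,"tx":0,"ty":0,"tz":0,"turn":0},{"fingers":26,"tx":0,"ty":0,"tz":0,"turn":0}], force=45)

```text
clock: 10.7
eef_pos: [0.514, 0.0413, 0.2845]
eef_rot: [2.353, 2.08, 0.003]
force: [0.2, -0.0, 6.6]
finger_gap: 0.335
gripper_force: 44.6
```

```bash
python3 -c "
from h import *
st([473,338,286])"
```

```text
10.7 [514.   41.3 284.5] yaw -7.06 tilt [0.002  0.0003] gap 28.6 F [ 0.2 -0.   6.6] 44.6 q [0.04, 0.53, -0.28, 2.16, 0.3, 0.49, -0.59]
go [-41.  296.7   1.5]
```

step_arm(commands=[{"fingers":26,"tx":0,"ty":0,"tz":10,"turn":0},{"fingers":26,"tx":0,"ty":0,"tz":25,"turn":0},{"fingers":26,"tx":0,"ty":0,"tz":25,"turn":0},{"fingers":26,"tx":-3,"ty":20,"tz":10,"turn":0},{"fingers":26,"tx":-5,"ty":34,"tz":0,"turn":0},{"fingers":26,"tx":-5,"ty":40,"tz":0,"turn":0},{"fingers":26,"tx":-5,"ty":40,"tz":0,"turn":0},{"fingers":26,"tx":-5,"ty":40,"tz":0,"turn":0},{"fingers":26,"tx":-5,"ty":40,"tz":0,"turn":0},{"fingers":26,"tx":-5,"ty":40,"tz":0,"turn":0},{"fingers":26,"tx":-5,"ty":30,"tz":0,"turn":0},{"fingers":26,"tx":-3,"ty":12,"tz":0,"turn":0},{"fingers":26,"tx":0,"ty":0,"tz":-25,"turn":0},{"fingers":26,"tx":0,"ty":0,"tz":-25,"turn":0},{"fingers":26,"tx":0,"ty":0,"tz":-10,"turn":0},{"fingers":26,"tx":0,"ty":0,"tz":0,"turn":0}])

```text
clock: 12.7
eef_pos: [0.4722, 0.3366, 0.293]
eef_rot: [2.354, 2.08, -0.003]
force: [-0.2, -0.3, -1.2]
finger_gap: 0.336
gripper_force: 44.8
```

step_arm(commands=[{"fingers":26,"tx":0,"ty":0,"tz":-4,"turn":0},{"fingers":26,"tx":0,"ty":0,"tz":-1,"turn":0},{"fingers":26,"tx":0,"ty":0,"tz":0,"turn":0}])

```text
clock: 13.08
eef_pos: [0.4726, 0.3372, 0.2891]
eef_rot: [2.354, 2.081, 0.001]
force: [0.0, 0.1, -2.0]
finger_gap: 0.333
gripper_force: 44.8
```

step_arm(commands=[{"fingers":26,"tx":0,"ty":0,"tz":-2,"turn":0},{"fingers":26,"tx":0,"ty":0,"tz":0,"turn":0}])

```text
clock: 13.32
eef_pos: [0.4728, 0.3375, 0.2876]
eef_rot: [2.354, 2.08, 0.002]
force: [-0.3, -0.5, 3.3]
finger_gap: 0.331
gripper_force: 45.4
```

step_arm(commands=[{"fingers":26,"tx":0,"ty":0,"tz":-1,"turn":0},{"fingers":26,"tx":0,"ty":0,"tz":0,"turn":0}])

```text
clock: 13.58
eef_pos: [0.473, 0.3377, 0.2875]
eef_rot: [2.353, 2.08, 0.003]
force: [-1.2, -0.9, 10.8]
finger_gap: 0.335
gripper_force: 46.2
```

step_arm(commands=[{"fingers":35,"tx":0,"ty":0,"tz":0,"turn":0},{"fingers":60,"tx":0,"ty":0,"tz":0,"turn":0},{"fingers":60,"tx":0,"ty":0,"tz":0,"turn":0},{"fingers":60,"tx":0,"ty":0,"tz":10,"turn":0},{"fingers":60,"tx":0,"ty":0,"tz":30,"turn":0},{"fingers":60,"tx":0,"ty":0,"tz":40,"turn":0},{"fingers":60,"tx":3,"ty":-50,"tz":0,"turn":0},{"fingers":60,"tx":3,"ty":-50,"tz":0,"turn":0},{"fingers":60,"tx":3,"ty":-50,"tz":0,"turn":0},{"fingers":60,"tx":3,"ty":-50,"tz":0,"turn":0},{"fingers":60,"tx":3,"ty":-50,"tz":0,"turn":0},{"fingers":60,"tx":3,"ty":-50,"tz":0,"turn":0},{"fingers":60,"tx":3,"ty":-50,"tz":0,"turn":0},{"fingers":60,"tx":2,"ty":-40,"tz":0,"turn":0},{"fingers":60,"tx":0,"ty":0,"tz":-20,"turn":0},{"fingers":60,"tx":0,"ty":0,"tz":-20,"turn":0},{"fingers":60,"tx":0,"ty":0,"tz":0,"turn":0}])

```text
clock: 15.7
eef_pos: [0.4949, -0.053, 0.3251]
eef_rot: [-2.353, -2.08, 0.003]
force: [-0.1, -0.1, 0.4]
finger_gap: 0.706
gripper_force: 0.0
```

```bash
python3 -c "
from h import *
st([496.2,-53,283])"
```

```text
15.7 [494.9 -53.  325.1] yaw -7.05 tilt [-0.0025  0.0001] gap 60.3 F [-0.1 -0.1  0.4] 0.0 q [0.25, 0.44, -0.3, 2.17, 0.24, 0.56, -0.36]
go [  1.3  -0.  -42.1]
```

step_arm(commands=[{"fingers":60,"tx":1,"ty":0,"tz":-20,"turn":0},{"fingers":60,"tx":0,"ty":0,"tz":-15,"turn":0},{"fingers":60,"tx":0,"ty":0,"tz":-6,"turn":0},{"fingers":60,"tx":0,"ty":0,"tz":0,"turn":0},{"fingers":30,"tx":0,"ty":0,"tz":0,"turn":0},{"fingers":30,"tx":0,"ty":0,"tz":0,"turn":0},{"fingers":30,"tx":0,"ty":0,"tz":0,"turn":0},{"fingers":30,"tx":0,"ty":0,"tz":0,"turn":0},{"fingers":30,"tx":0,"ty":0,"tz":0,"turn":0},{"fingers":30,"tx":0,"ty":0,"tz":0,"turn":0}], force=50)

```text
clock: 16.95
eef_pos: [0.4971, -0.0529, 0.2854]
eef_rot: [2.353, 2.08, 0.002]
force: [0.8, -1.2, 5.7]
finger_gap: 0.376
gripper_force: 49.5
```

```bash
python3 -c "
from h import *
st([373,331,287])"
```

```text
16.95 [497.1 -52.9 285.4] yaw -7.05 tilt [ 0.0021 -0.0001] gap 32.1 F [ 0.8 -1.2  5.7] 49.5 q [0.21, 0.51, -0.26, 2.19, 0.29, 0.47, -0.4]
go [-124.1  383.9    1.6]
```

step_arm(commands=[{"fingers":30,"tx":0,"ty":0,"tz":10,"turn":0},{"fingers":30,"tx":0,"ty":0,"tz":25,"turn":0},{"fingers":30,"tx":0,"ty":0,"tz":25,"turn":0},{"fingers":30,"tx":0,"ty":20,"tz":10,"turn":0},{"fingers":30,"tx":0,"ty":35,"tz":0,"turn":0},{"fingers":30,"tx":0,"ty":40,"tz":0,"turn":0},{"fingers":30,"tx":-10,"ty":40,"tz":0,"turn":0},{"fingers":30,"tx":-15,"ty":40,"tz":0,"turn":0},{"fingers":30,"tx":-15,"ty":40,"tz":0,"turn":0},{"fingers":30,"tx":-15,"ty":40,"tz":0,"turn":0},{"fingers":30,"tx":-20,"ty":40,"tz":0,"turn":0},{"fingers":30,"tx":-20,"ty":40,"tz":0,"turn":0},{"fingers":30,"tx":-18,"ty":30,"tz":0,"turn":0},{"fingers":30,"tx":-10,"ty":19,"tz":0,"turn":0},{"fingers":30,"tx":0,"ty":0,"tz":-25,"turn":0},{"fingers":30,"tx":0,"ty":0,"tz":-25,"turn":0},{"fingers":30,"tx":0,"ty":0,"tz":-10,"turn":0},{"fingers":30,"tx":0,"ty":0,"tz":0,"turn":0}])

```text
clock: 19.2
eef_pos: [0.3726, 0.3313, 0.294]
eef_rot: [-2.353, -2.082, 0.004]
force: [0.5, -0.4, -2.8]
finger_gap: 0.377
gripper_force: 50.3
```

```bash
python3 -c "
from h import *
st([373,331,288])"
```

```text
19.2 [372.6 331.3 294. ] yaw -6.99 tilt [-0.0018 -0.0014] gap 32.2 F [ 0.5 -0.4 -2.8] 50.3 q [-0.59, 0.5, -0.31, 2.19, 0.31, 0.5, -1.25]
go [ 0.4 -0.3 -6. ]
```

step_arm(commands=[{"fingers":30,"tx":0,"ty":0,"tz":-4,"turn":0},{"fingers":30,"tx":0,"ty":0,"tz":-2,"turn":0},{"fingers":30,"tx":0,"ty":0,"tz":0,"turn":0}])

```text
clock: 19.58
eef_pos: [0.3736, 0.3311, 0.289]
eef_rot: [2.354, 2.08, 0.001]
force: [-0.4, 0.5, -3.0]
finger_gap: 0.376
gripper_force: 50.3
```

step_arm(commands=[{"fingers":30,"tx":0,"ty":0,"tz":-1,"turn":0},{"fingers":30,"tx":0,"ty":0,"tz":0,"turn":0}])

```text
clock: 19.82
eef_pos: [0.3738, 0.3313, 0.2885]
eef_rot: [2.354, 2.08, 0.002]
force: [-0.6, -0.8, 4.4]
finger_gap: 0.374
gripper_force: 51.0
```

step_arm(commands=[{"fingers":40,"tx":0,"ty":0,"tz":0,"turn":0},{"fingers":60,"tx":0,"ty":0,"tz":0,"turn":0},{"fingers":60,"tx":0,"ty":0,"tz":0,"turn":0},{"fingers":60,"tx":0,"ty":0,"tz":10,"turn":0},{"fingers":60,"tx":0,"ty":0,"tz":30,"turn":0},{"fingers":60,"tx":0,"ty":0,"tz":40,"turn":0},{"fingers":60,"tx":30,"ty":-40,"tz":0,"turn":0},{"fingers":60,"tx":30,"ty":-40,"tz":0,"turn":0},{"fingers":60,"tx":30,"ty":-40,"tz":0,"turn":0},{"fingers":60,"tx":30,"ty":-40,"tz":0,"turn":0},{"fingers":50,"tx":30,"ty":-40,"tz":0,"turn":0},{"fingers":50,"tx":30,"ty":-40,"tz":-30,"turn":0},{"fingers":40,"tx":24,"ty":-44,"tz":-30,"turn":0},{"fingers":40,"tx":0,"ty":0,"tz":-40,"turn":0},{"fingers":40,"tx":0,"ty":0,"tz":-40,"turn":0},{"fingers":40,"tx":0,"ty":0,"tz":0,"turn":0}])

```text
clock: 21.82
eef_pos: [0.5762, 0.0468, 0.2257]
eef_rot: [-2.351, -2.079, 0.008]
force: [-0.4, -0.6, -0.3]
finger_gap: 0.47
gripper_force: 0.0
```

```bash
python3 -c "
from h import *
st([577.5,47,179])
cv2.imwrite('pics/e.png',grab_frame('scene')[:,:,::-1]);cv2.imwrite('pics/e2.png',grab_frame('top')[:,:,::-1])"
```

```text
21.82 [576.2  46.8 225.7] yaw -7.05 tilt [-0.0059 -0.0009] gap 40.2 F [-0.4 -0.6 -0.3] 0.0 q [0.01, 0.68, -0.23, 2.04, 0.33, 0.46, -0.6]
go [  1.3   0.2 -46.7]
```

View pics/e.png

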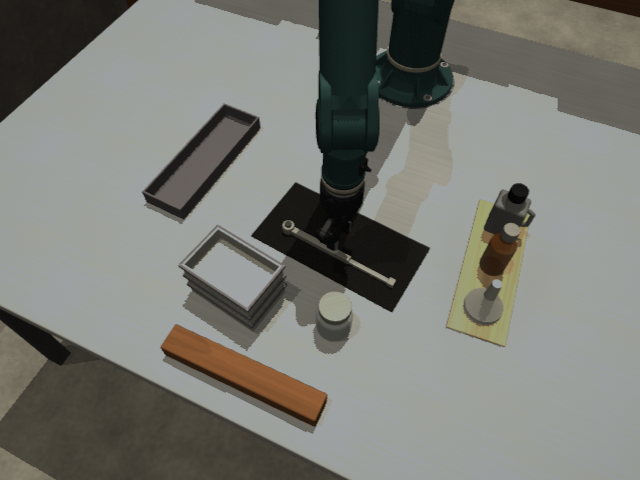

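All three stand upright on the board: jug (512,205), bottle (500,250), funnel (485,300). The gripper is over the wiper at mid-length.

step_arm(commands=[{"fingers":40,"tx":1,"ty":0,"tz":-20,"turn":0},{"fingers":40,"tx":0,"ty":0,"tz":-15,"turn":0},{"fingers":40,"tx":0,"ty":0,"tz":-9,"turn":0},{"fingers":40,"tx":0,"ty":0,"tz":0,"turn":0},{"fingers":8,"tx":0,"ty":0,"tz":0,"turn":0},{"fingers":8,"tx":0,"ty":0,"tz":0,"turn":0},{"fingers":8,"tx":0,"ty":0,"tz":0,"turn":0},{"fingers":8,"tx":0,"ty":0,"tz":0,"turn":0},{"fingers":8,"tx":0,"ty":0,"tz":0,"turn":0},{"fingers":8,"tx":0,"ty":0,"tz":0,"turn":0}], force=60)

```text
clock: 23.18
eef_pos: [0.5789, 0.0472, 0.1843]
eef_rot: [2.353, 2.08, 0.002]
force: [-0.2, -0.2, 5.7]
finger_gap: 0.136
gripper_force: 60.1
```

```bash
python3 -c "
from h import *
st([475,-324,181])"
```

```text
23.18 [578.9  47.2 184.3] yaw -7.05 tilt [0.0016 0.0002] gap 11.6 F [-0.2 -0.2  5.7] 60.1 q [-0.02, 0.74, -0.19, 2.05, 0.36, 0.38, -0.62]
go [-103.9 -371.2   -3.3]
```

step_arm(commands=[{"fingers":8,"tx":0,"ty":0,"tz":5,"turn":0},{"fingers":8,"tx":0,"ty":0,"tz":15,"turn":0},{"fingers":8,"tx":0,"ty":0,"tz":25,"turn":0},{"fingers":8,"tx":0,"ty":0,"tz":35,"turn":0},{"fingers":8,"tx":0,"ty":0,"tz":35,"turn":0},{"fingers":8,"tx":0,"ty":0,"tz":25,"turn":0},{"fingers":8,"tx":0,"ty":0,"tz":10,"turn":0},{"fingers":8,"tx":0,"ty":0,"tz":0,"turn":0}])

```text
clock: 24.18
eef_pos: [0.5782, 0.047, 0.3341]
eef_rot: [2.354, 2.08, 0.001]
force: [0.1, 0.5, -2.7]
finger_gap: 0.137
gripper_force: 59.2
```

```bash
python3 -c "
from h import *
st()
cv2.imwrite('pics/f.png',cv2.resize(grab_frame('scene')[100:330,140:460,::-1],None,fx=2,fy=2))"
```

```text
24.18 [578.2  47.  334.1] yaw -7.05 tilt [ 0.0005 -0.0001] gap 11.7 F [ 0.1  0.5 -2.7] 59.2 q [0.07, 0.52, -0.32, 1.99, 0.25, 0.67, -0.53]
```

View pics/f.png

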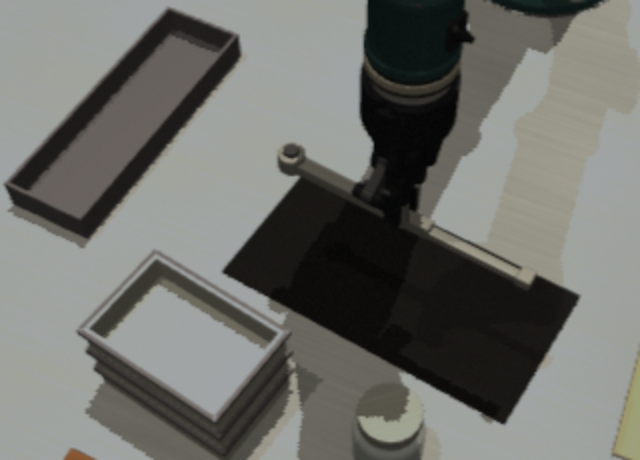

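The wiper is held level, from the head (290,155) to the hook (528,275). Next I'll carry it over the tray, turning it on the way.

step_arm(commands=[{"fingers":8,"tx":-3,"ty":-15,"tz":0,"turn":-0.06},{"fingers":8,"tx":-8,"ty":-28,"tz":0,"turn":-0.12},{"fingers":8,"tx":-8,"ty":-28,"tz":0,"turn":-0.12},{"fingers":8,"tx":-8,"ty":-28,"tz":0,"turn":-0.12},{"fingers":8,"tx":-8,"ty":-28,"tz":0,"turn":-0.12},{"fingers":8,"tx":-8,"ty":-28,"tz":0,"turn":-0.12},{"fingers":8,"tx":-8,"ty":-28,"tz":0,"turn":-0.12},{"fingers":8,"tx":-8,"ty":-28,"tz":0,"turn":-0.12},{"fingers":8,"tx":-8,"ty":-28,"tz":0,"turn":-0.12},{"fingers":8,"tx":-8,"ty":-28,"tz":0,"turn":-0.12},{"fingers":8,"tx":-8,"ty":-28,"tz":0,"turn":-0.12},{"fingers":8,"tx":-8,"ty":-28,"tz":0,"turn":-0.12},{"fingers":8,"tx":-8,"ty":-28,"tz":0,"turn":-0.12},{"fingers":8,"tx":-4,"ty":-20,"tz":0,"turn":-0.01},{"fingers":8,"tx":0,"ty":0,"tz":-30,"turn":0},{"fingers":8,"tx":0,"ty":0,"tz":-30,"turn":0},{"fingers":8,"tx":0,"ty":0,"tz":-20,"turn":0},{"fingers":8,"tx":0,"ty":0,"tz":0,"turn":0}])

```text
clock: 26.48
eef_pos: [0.4746, -0.3235, 0.2518]
eef_rot: [-3.138, 0.096, 0.007]
force: [-0.5, 0.1, -3.5]
finger_gap: 0.135
gripper_force: 59.1
```

```bash
python3 -c "
from h import *
st([475,-324,186])
cv2.imwrite('pics/g.png',cv2.resize(grab_frame('top')[170:390,380:540,::-1],None,fx=2.6,fy=2.6))"
```

```text
26.48 [ 474.6 -323.5  251.8] yaw -93.52 tilt [-0.0041  0.0027] gap 11.6 F [-0.5  0.1 -3.5] 59.1 q [0.47, 0.62, 0.07, 2.05, -0.09, 0.47, -1.03]
go [  0.4  -0.5 -65.8]
```

View pics/g.png

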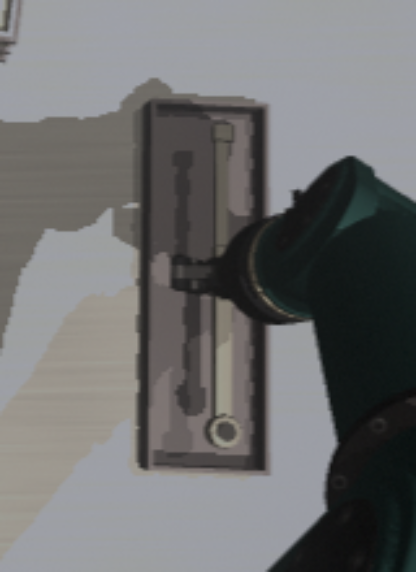

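The wiper lies parallel to the tray and inside it: hook at (223,130), head at (224,432) in the crop. Lowering it now.

step_arm(commands=[{"fingers":8,"tx":0,"ty":0,"tz":-25,"turn":0},{"fingers":8,"tx":0,"ty":0,"tz":-20,"turn":0},{"fingers":8,"tx":0,"ty":0,"tz":-10,"turn":0},{"fingers":8,"tx":0,"ty":0,"tz":-4,"turn":0},{"fingers":8,"tx":0,"ty":0,"tz":-3,"turn":0},{"fingers":8,"tx":0,"ty":0,"tz":0,"turn":0}])

```text
clock: 27.28
eef_pos: [0.4756, -0.324, 0.1921]
eef_rot: [3.14, -0.098, 0.001]
force: [-0.1, -0.5, -3.2]
finger_gap: 0.137
gripper_force: 59.1
```

step_arm(commands=[{"fingers":8,"tx":0,"ty":0,"tz":-2,"turn":0},{"fingers":8,"tx":0,"ty":0,"tz":0,"turn":0}])

```text
clock: 27.52
eef_pos: [0.4755, -0.3239, 0.1898]
eef_rot: [3.14, -0.098, 0.0]
force: [0.7, -0.1, -2.0]
finger_gap: 0.138
gripper_force: 59.2
```

step_arm(commands=[{"fingers":8,"tx":0,"ty":0,"tz":-2,"turn":0},{"fingers":8,"tx":0,"ty":0,"tz":-1,"turn":0},{"fingers":8,"tx":0,"ty":0,"tz":0,"turn":0}])

```text
clock: 27.9
eef_pos: [0.4754, -0.3239, 0.1866]
eef_rot: [-3.14, 0.098, 0.0]
force: [-0.3, 0.2, -1.8]
finger_gap: 0.132
gripper_force: 59.2
```

step_arm(commands=[{"fingers":8,"tx":0,"ty":0,"tz":-1,"turn":0},{"fingers":8,"tx":0,"ty":0,"tz":0,"turn":0}])

```text
clock: 28.15
eef_pos: [0.4755, -0.3239, 0.1857]
eef_rot: [3.14, -0.098, 0.0]
force: [-0.5, 0.3, -2.2]
finger_gap: 0.133
gripper_force: 59.2
```

step_arm(commands=[{"fingers":8,"tx":0,"ty":0,"tz":-1,"turn":0},{"fingers":8,"tx":0,"ty":0,"tz":0,"turn":0}])

```text
clock: 28.4
eef_pos: [0.4755, -0.3239, 0.1853]
eef_rot: [3.14, -0.098, 0.0]
force: [-1.7, 1.3, 4.4]
finger_gap: 0.137
gripper_force: 60.0
```

step_arm(commands=[{"fingers":8,"tx":0,"ty":0,"tz":-1,"turn":0},{"fingers":8,"tx":0,"ty":0,"tz":0,"turn":0}])

```text
clock: 28.65
eef_pos: [0.4754, -0.3239, 0.1853]
eef_rot: [-3.14, 0.098, -0.001]
force: [-2.8, 2.3, 13.4]
finger_gap: 0.136
gripper_force: 61.0
```

step_arm(commands=[{"fingers":20,"tx":0,"ty":0,"tz":0,"turn":0},{"fingers":40,"tx":0,"ty":0,"tz":0,"turn":0},{"fingers":40,"tx":0,"ty":0,"tz":0,"turn":0},{"fingers":40,"tx":0,"ty":0,"tz":0,"turn":0},{"fingers":40,"tx":0,"ty":0,"tz":10,"turn":0},{"fingers":40,"tx":0,"ty":0,"tz":30,"turn":0},{"fingers":40,"tx":0,"ty":0,"tz":50,"turn":0},{"fingers":60,"tx":0,"ty":0,"tz":50,"turn":0},{"fingers":60,"tx":0,"ty":0,"tz":50,"turn":0},{"fingers":60,"tx":0,"ty":0,"tz":0,"turn":0}])

```text
clock: 29.9
eef_pos: [0.4765, -0.3248, 0.3786]
eef_rot: [3.135, -0.098, 0.014]
force: [0.5, -0.0, -0.4]
finger_gap: 0.7
gripper_force: 0.0
```

```bash
python3 -c "
from h import *
st([373.8,331.3,288.5])
cv2.imwrite('pics/i.png',grab_frame('top')[:,:,::-1])"
```

```text
29.9 [ 476.5 -324.8  378.6] yaw -93.58 tilt [ 0.0086 -0.005 ] gap 59.7 F [ 0.5 -0.  -0.4] 0.0 q [0.44, 0.44, 0.1, 1.98, -0.07, 0.72, -1.05]
go [-102.7  656.1  -90.1]
```

View pics/i.png

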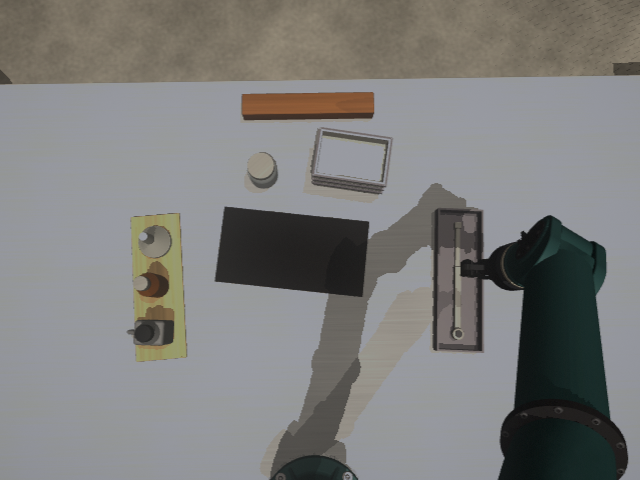

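The wiper lies flat in the tray (458,225 to 458,334), and the three objects still stand on the board at the left. Back to the jug.

step_arm(commands=[{"fingers":60,"tx":15,"ty":50,"tz":0,"turn":0.126},{"fingers":60,"tx":15,"ty":50,"tz":0,"turn":0.126},{"fingers":60,"tx":15,"ty":50,"tz":0,"turn":0.126},{"fingers":60,"tx":0,"ty":50,"tz":0,"turn":0.126},{"fingers":60,"tx":0,"ty":50,"tz":0,"turn":0.126},{"fingers":60,"tx":0,"ty":50,"tz":0,"turn":0.126},{"fingers":60,"tx":0,"ty":50,"tz":0,"turn":0.126},{"fingers":60,"tx":-16,"ty":50,"tz":0,"turn":0.126},{"fingers":60,"tx":-22,"ty":50,"tz":0,"turn":0.126},{"fingers":60,"tx":-22,"ty":50,"tz":0,"turn":0.126},{"fingers":60,"tx":-22,"ty":50,"tz":0,"turn":0.126},{"fingers":60,"tx":-22,"ty":50,"tz":0,"turn":0.124},{"fingers":60,"tx":-22,"ty":40,"tz":0,"turn":0},{"fingers":60,"tx":-22,"ty":16,"tz":0,"turn":0},{"fingers":60,"tx":0,"ty":0,"tz":-30,"turn":0},{"fingers":60,"tx":0,"ty":0,"tz":-20,"turn":0},{"fingers":60,"tx":0,"ty":0,"tz":0,"turn":0}])

```text
clock: 32.08
eef_pos: [0.3714, 0.3311, 0.3214]
eef_rot: [2.353, 2.081, -0.01]
force: [-0.7, -0.5, -0.2]
finger_gap: 0.703
gripper_force: 0.0
```

```bash
python3 -c "
from h import *
st([373.8,331.3,288.5])"
```

```text
32.08 [371.4 331.1 321.4] yaw -7.01 tilt [-0.0048 -0.0043] gap 60.1 F [-0.7 -0.5 -0.2] 0.0 q [-0.55, 0.46, -0.35, 2.17, 0.28, 0.56, -1.23]
go [  2.4   0.2 -32.9]
```

step_arm(commands=[{"fingers":60,"tx":1,"ty":0,"tz":-18,"turn":0},{"fingers":60,"tx":0,"ty":0,"tz":-12,"turn":0},{"fingers":60,"tx":0,"ty":0,"tz":0,"turn":0},{"fingers":60,"tx":0,"ty":0,"tz":0,"turn":0}])

```text
clock: 32.58
eef_pos: [0.3736, 0.3322, 0.2941]
eef_rot: [-2.354, -2.081, -0.001]
force: [-0.2, 0.5, 0.5]
finger_gap: 0.705
gripper_force: 0.0
```

```bash
python3 -c "
from h import *
st([373.8,331.3,287])"
```

```text
32.58 [373.6 332.2 294.1] yaw -7.05 tilt [0.0004 0.0004] gap 60.2 F [-0.2  0.5  0.5] 0.0 q [-0.58, 0.5, -0.32, 2.18, 0.32, 0.5, -1.26]
go [ 0.2 -0.9 -7.1]
```

step_arm(commands=[{"fingers":60,"tx":0,"ty":-1,"tz":-7,"turn":0},{"fingers":60,"tx":0,"ty":0,"tz":0,"turn":0},{"fingers":30,"tx":0,"ty":0,"tz":0,"turn":0},{"fingers":30,"tx":0,"ty":0,"tz":0,"turn":0},{"fingers":30,"tx":0,"ty":0,"tz":0,"turn":0},{"fingers":30,"tx":0,"ty":0,"tz":0,"turn":0},{"fingers":30,"tx":0,"ty":0,"tz":0,"turn":0},{"fingers":30,"tx":0,"ty":0,"tz":0,"turn":0}], force=50)

```text
clock: 33.58
eef_pos: [0.3738, 0.3312, 0.2871]
eef_rot: [2.354, 2.08, 0.001]
force: [0.6, -0.9, 5.8]
finger_gap: 0.375
gripper_force: 49.6
```

```bash
python3 -c "
from h import *
st([497.1,-52.9,288])"
```

```text
33.58 [373.8 331.2 287.1] yaw -7.06 tilt [0.0008 0.0004] gap 32.0 F [ 0.6 -0.9  5.8] 49.6 q [-0.58, 0.51, -0.31, 2.19, 0.33, 0.48, -1.27]
go [ 123.3 -384.1    0.9]
```

step_arm(commands=[{"fingers":30,"tx":0,"ty":0,"tz":10,"turn":0},{"fingers":30,"tx":0,"ty":0,"tz":25,"turn":0},{"fingers":30,"tx":0,"ty":0,"tz":25,"turn":0},{"fingers":30,"tx":10,"ty":-19,"tz":10,"turn":0},{"fingers":30,"tx":18,"ty":-30,"tz":0,"turn":0},{"fingers":30,"tx":20,"ty":-40,"tz":0,"turn":0},{"fingers":30,"tx":20,"ty":-40,"tz":0,"turn":0},{"fingers":30,"tx":15,"ty":-40,"tz":0,"turn":0},{"fingers":30,"tx":15,"ty":-40,"tz":0,"turn":0},{"fingers":30,"tx":15,"ty":-40,"tz":0,"turn":0},{"fingers":30,"tx":10,"ty":-40,"tz":0,"turn":0},{"fingers":30,"tx":0,"ty":-40,"tz":0,"turn":0},{"fingers":30,"tx":0,"ty":-35,"tz":0,"turn":0},{"fingers":30,"tx":0,"ty":-20,"tz":0,"turn":0},{"fingers":30,"tx":0,"ty":0,"tz":-25,"turn":0},{"fingers":30,"tx":0,"ty":0,"tz":-25,"turn":0},{"fingers":30,"tx":0,"ty":0,"tz":-10,"turn":0},{"fingers":30,"tx":0,"ty":0,"tz":0,"turn":0},{"fingers":30,"tx":0,"ty":0,"tz":0,"turn":0}])

```text
clock: 35.95
eef_pos: [0.4968, -0.0526, 0.2974]
eef_rot: [2.353, 2.081, 0.002]
force: [1.1, 0.2, -3.5]
finger_gap: 0.375
gripper_force: 50.3
```

```bash
python3 -c "
from h import *
st([497.1,-52.9,284])"
```

```text
35.95 [496.8 -52.6 297.4] yaw -7.02 tilt [0.0013 0.0001] gap 32.0 F [ 1.1  0.2 -3.5] 50.3 q [0.24, 0.49, -0.29, 2.18, 0.29, 0.5, -0.4]
go [  0.3  -0.3 -13.4]
```

step_arm(commands=[{"fingers":30,"tx":0,"ty":0,"tz":-6,"turn":0},{"fingers":30,"tx":0,"ty":0,"tz":-4,"turn":0},{"fingers":30,"tx":0,"ty":0,"tz":-2,"turn":0},{"fingers":30,"tx":0,"ty":0,"tz":0,"turn":0}])

```text
clock: 36.45
eef_pos: [0.4964, -0.0529, 0.2845]
eef_rot: [-2.354, -2.081, 0.001]
force: [0.2, -0.3, -2.7]
finger_gap: 0.38
gripper_force: 50.4
```

step_arm(commands=[{"fingers":30,"tx":0,"ty":0,"tz":-1,"turn":0},{"fingers":30,"tx":0,"ty":0,"tz":0,"turn":0}])

```text
clock: 36.7
eef_pos: [0.4967, -0.0528, 0.2841]
eef_rot: [2.353, 2.08, 0.001]
force: [-1.0, -0.7, 0.8]
finger_gap: 0.379
gripper_force: 50.7
```

step_arm(commands=[{"fingers":30,"tx":0,"ty":0,"tz":-1,"turn":0},{"fingers":30,"tx":0,"ty":0,"tz":0,"turn":0}])

```text
clock: 36.95
eef_pos: [0.497, -0.0528, 0.2839]
eef_rot: [2.353, 2.08, 0.001]
force: [-1.2, -0.1, 9.9]
finger_gap: 0.382
gripper_force: 51.6
```

step_arm(commands=[{"fingers":40,"tx":0,"ty":0,"tz":0,"turn":0},{"fingers":60,"tx":0,"ty":0,"tz":0,"turn":0},{"fingers":60,"tx":0,"ty":0,"tz":0,"turn":0},{"fingers":60,"tx":0,"ty":0,"tz":10,"turn":0},{"fingers":60,"tx":0,"ty":0,"tz":30,"turn":0},{"fingers":60,"tx":0,"ty":0,"tz":40,"turn":0},{"fingers":60,"tx":-3,"ty":50,"tz":0,"turn":0},{"fingers":60,"tx":-3,"ty":50,"tz":0,"turn":0},{"fingers":60,"tx":-3,"ty":50,"tz":0,"turn":0},{"fingers":60,"tx":-3,"ty":50,"tz":0,"turn":0},{"fingers":60,"tx":-3,"ty":50,"tz":0,"turn":0},{"fingers":60,"tx":-3,"ty":50,"tz":0,"turn":0},{"fingers":60,"tx":-3,"ty":50,"tz":0,"turn":0},{"fingers":60,"tx":-3,"ty":40,"tz":0,"turn":0},{"fingers":60,"tx":0,"ty":0,"tz":-30,"turn":0},{"fingers":60,"tx":0,"ty":0,"tz":-30,"turn":0},{"fingers":60,"tx":0,"ty":0,"tz":0,"turn":0},{"fingers":60,"tx":0,"ty":0,"tz":0,"turn":0}])

```text
clock: 39.2
eef_pos: [0.4728, 0.3374, 0.3038]
eef_rot: [-2.354, -2.08, -0.002]
force: [-0.1, 0.8, 0.6]
finger_gap: 0.704
gripper_force: 0.0
```

```bash
python3 -c "
from h import *
st([473,337.7,287])"
```

```text
39.2 [472.8 337.4 303.8] yaw -7.06 tilt [0.0011 0.001 ] gap 60.1 F [-0.1  0.8  0.6] 0.0 q [-0.46, 0.57, -0.33, 2.0, 0.31, 0.62, -1.12]
go [  0.2   0.3 -16.8]
```

step_arm(commands=[{"fingers":60,"tx":0,"ty":0,"tz":-10,"turn":0},{"fingers":60,"tx":0,"ty":0,"tz":-7,"turn":0},{"fingers":60,"tx":0,"ty":0,"tz":0,"turn":0},{"fingers":26,"tx":0,"ty":0,"tz":0,"turn":0},{"fingers":26,"tx":0,"ty":0,"tz":0,"turn":0},{"fingers":26,"tx":0,"ty":0,"tz":0,"turn":0},{"fingers":26,"tx":0,"ty":0,"tz":0,"turn":0},{"fingers":26,"tx":0,"ty":0,"tz":0,"turn":0},{"fingers":26,"tx":0,"ty":0,"tz":0,"turn":0}], force=45)

```text
clock: 40.33
eef_pos: [0.4727, 0.3373, 0.286]
eef_rot: [2.354, 2.081, 0.001]
force: [1.1, -0.0, 3.9]
finger_gap: 0.331
gripper_force: 44.5
```

```bash
python3 -c "
from h import *
st([514,41.3,288])"
```

```text
40.33 [472.7 337.3 286. ] yaw -7.05 tilt [0.0008 0.0005] gap 28.2 F [ 1.1 -0.   3.9] 44.5 q [-0.47, 0.59, -0.32, 2.01, 0.32, 0.58, -1.13]
go [  41.3 -296.     2. ]
```

step_arm(commands=[{"fingers":26,"tx":0,"ty":0,"tz":10,"turn":0},{"fingers":26,"tx":0,"ty":0,"tz":25,"turn":0},{"fingers":26,"tx":0,"ty":0,"tz":25,"turn":0},{"fingers":26,"tx":3,"ty":-20,"tz":10,"turn":0},{"fingers":26,"tx":5,"ty":-34,"tz":0,"turn":0},{"fingers":26,"tx":5,"ty":-40,"tz":0,"turn":0},{"fingers":26,"tx":5,"ty":-40,"tz":0,"turn":0},{"fingers":26,"tx":5,"ty":-40,"tz":0,"turn":0},{"fingers":26,"tx":5,"ty":-40,"tz":0,"turn":0},{"fingers":26,"tx":5,"ty":-40,"tz":0,"turn":0},{"fingers":26,"tx":5,"ty":-30,"tz":0,"turn":0},{"fingers":26,"tx":3,"ty":-12,"tz":0,"turn":0},{"fingers":26,"tx":0,"ty":0,"tz":-25,"turn":0},{"fingers":26,"tx":0,"ty":0,"tz":-25,"turn":0},{"fingers":26,"tx":0,"ty":0,"tz":-10,"turn":0},{"fingers":26,"tx":0,"ty":0,"tz":0,"turn":0},{"fingers":26,"tx":0,"ty":0,"tz":0,"turn":0}])

```text
clock: 42.45
eef_pos: [0.5138, 0.0417, 0.2964]
eef_rot: [2.353, 2.081, 0.002]
force: [0.3, 0.0, -1.8]
finger_gap: 0.335
gripper_force: 44.7
```

```bash
python3 -c "
from h import *
st([514,41.3,283])"
```

```text
42.45 [513.8  41.7 296.4] yaw -7.01 tilt [0.0013 0.0004] gap 28.6 F [ 0.3  0.  -1.8] 44.7 q [0.07, 0.51, -0.32, 2.15, 0.31, 0.52, -0.61]
go [  0.2  -0.4 -13.4]
```

step_arm(commands=[{"fingers":26,"tx":0,"ty":0,"tz":-6,"turn":0},{"fingers":26,"tx":0,"ty":0,"tz":-4,"turn":0},{"fingers":26,"tx":0,"ty":0,"tz":-2,"turn":0},{"fingers":26,"tx":0,"ty":0,"tz":0,"turn":0}])

```text
clock: 42.95
eef_pos: [0.5134, 0.0411, 0.2835]
eef_rot: [-2.354, -2.081, 0.001]
force: [0.0, -0.9, -1.9]
finger_gap: 0.328
gripper_force: 44.7
```

step_arm(commands=[{"fingers":26,"tx":0,"ty":0,"tz":-1,"turn":0},{"fingers":26,"tx":0,"ty":0,"tz":0,"turn":0}])

```text
clock: 43.2
eef_pos: [0.5136, 0.0412, 0.283]
eef_rot: [2.353, 2.08, 0.001]
force: [0.6, -0.1, 0.3]
finger_gap: 0.337
gripper_force: 45.0
```

step_arm(commands=[{"fingers":26,"tx":0,"ty":0,"tz":-1,"turn":0},{"fingers":26,"tx":0,"ty":0,"tz":0,"turn":0}])

```text
clock: 43.45
eef_pos: [0.5139, 0.0412, 0.2829]
eef_rot: [2.353, 2.08, 0.001]
force: [-1.1, -1.0, 8.9]
finger_gap: 0.334
gripper_force: 45.8
```

step_arm(commands=[{"fingers":35,"tx":0,"ty":0,"tz":0,"turn":0},{"fingers":60,"tx":0,"ty":0,"tz":0,"turn":0},{"fingers":60,"tx":0,"ty":0,"tz":0,"turn":0},{"fingers":60,"tx":0,"ty":0,"tz":10,"turn":0},{"fingers":60,"tx":0,"ty":0,"tz":30,"turn":0},{"fingers":60,"tx":0,"ty":0,"tz":40,"turn":0},{"fingers":60,"tx":10,"ty":50,"tz":0,"turn":0},{"fingers":60,"tx":10,"ty":50,"tz":0,"turn":0},{"fingers":60,"tx":10,"ty":50,"tz":0,"turn":0},{"fingers":60,"tx":10,"ty":50,"tz":0,"turn":0},{"fingers":60,"tx":10,"ty":50,"tz":0,"turn":0},{"fingers":50,"tx":8,"ty":40,"tz":0,"turn":0},{"fingers":50,"tx":0,"ty":13,"tz":0,"turn":0},{"fingers":50,"tx":0,"ty":0,"tz":-30,"turn":0},{"fingers":50,"tx":0,"ty":0,"tz":-30,"turn":0},{"fingers":50,"tx":0,"ty":0,"tz":-30,"turn":0},{"fingers":50,"tx":0,"ty":0,"tz":0,"turn":0},{"fingers":50,"tx":0,"ty":0,"tz":0,"turn":0}])

```text
clock: 45.7
eef_pos: [0.5719, 0.3436, 0.2728]
eef_rot: [2.354, 2.079, 0.001]
force: [0.4, -0.2, 0.4]
finger_gap: 0.588
gripper_force: 0.0
```

```bash
python3 -c "
from h import *
st([571.7,344.1,241.5])"
```

```text
45.7 [571.9 343.6 272.8] yaw -7.1 tilt [0.001  0.0003] gap 50.2 F [ 0.4 -0.2  0.4] 0.0 q [-0.39, 0.69, -0.32, 1.82, 0.33, 0.68, -1.03]
go [ -0.2   0.5 -31.3]
```

step_arm(commands=[{"fingers":50,"tx":0,"ty":0,"tz":-18,"turn":0},{"fingers":50,"tx":0,"ty":0,"tz":-12,"turn":0},{"fingers":50,"tx":0,"ty":0,"tz":0,"turn":0},{"fingers":50,"tx":0,"ty":0,"tz":0,"turn":0},{"fingers":15,"tx":0,"ty":0,"tz":0,"turn":0},{"fingers":15,"tx":0,"ty":0,"tz":0,"turn":0},{"fingers":15,"tx":0,"ty":0,"tz":0,"turn":0},{"fingers":15,"tx":0,"ty":0,"tz":0,"turn":0},{"fingers":15,"tx":0,"ty":0,"tz":0,"turn":0},{"fingers":15,"tx":0,"ty":0,"tz":0,"turn":0},{"fingers":15,"tx":0,"ty":0,"tz":0,"turn":0}], force=25)

```text
clock: 47.08
eef_pos: [0.5718, 0.3443, 0.2421]
eef_rot: [2.354, 2.08, 0.002]
force: [0.6, -0.5, 3.7]
finger_gap: 0.224
gripper_force: 24.7
```

```bash
python3 -c "
from h import *
st([523,142.2,241.5])"
```

```text
47.08 [571.8 344.3 242.1] yaw -7.05 tilt [0.001  0.0005] gap 19.1 F [ 0.6 -0.5  3.7] 24.7 q [-0.41, 0.73, -0.3, 1.83, 0.35, 0.63, -1.04]
go [ -48.8 -202.1   -0.6]
```

step_arm(commands=[{"fingers":15,"tx":0,"ty":0,"tz":10,"turn":0},{"fingers":15,"tx":0,"ty":0,"tz":20,"turn":0},{"fingers":15,"tx":0,"ty":0,"tz":30,"turn":0},{"fingers":15,"tx":-5,"ty":-20,"tz":10,"turn":0},{"fingers":15,"tx":-8,"ty":-30,"tz":0,"turn":0},{"fingers":15,"tx":-8,"ty":-34,"tz":0,"turn":0},{"fingers":15,"tx":-8,"ty":-34,"tz":0,"turn":0},{"fingers":15,"tx":-8,"ty":-34,"tz":0,"turn":0},{"fingers":15,"tx":-8,"ty":-30,"tz":0,"turn":0},{"fingers":15,"tx":-4,"ty":-20,"tz":0,"turn":0},{"fingers":15,"tx":0,"ty":0,"tz":-25,"turn":0},{"fingers":15,"tx":0,"ty":0,"tz":-25,"turn":0},{"fingers":15,"tx":0,"ty":0,"tz":-10,"turn":0},{"fingers":15,"tx":0,"ty":0,"tz":0,"turn":0},{"fingers":15,"tx":0,"ty":0,"tz":0,"turn":0}])

```text
clock: 48.95
eef_pos: [0.5227, 0.1424, 0.2524]
eef_rot: [2.353, 2.081, 0.002]
force: [-0.1, 0.2, -0.4]
finger_gap: 0.224
gripper_force: 24.6
```

```bash
python3 -c "
from h import *
st([523,142.2,239])"
```

```text
48.95 [522.7 142.4 252.4] yaw -7.03 tilt [0.0012 0.0005] gap 19.1 F [-0.1  0.2 -0.4] 24.6 q [-0.13, 0.61, -0.3, 2.12, 0.38, 0.47, -0.85]
go [  0.3  -0.2 -13.4]
```

step_arm(commands=[{"fingers":15,"tx":0,"ty":0,"tz":-6,"turn":0},{"fingers":15,"tx":0,"ty":0,"tz":-4,"turn":0},{"fingers":15,"tx":0,"ty":0,"tz":-2,"turn":0},{"fingers":15,"tx":0,"ty":0,"tz":0,"turn":0}])

```text
clock: 49.45
eef_pos: [0.5224, 0.1421, 0.2395]
eef_rot: [-2.354, -2.081, 0.001]
force: [-0.3, -0.1, -0.5]
finger_gap: 0.221
gripper_force: 24.6
```

step_arm(commands=[{"fingers":15,"tx":0,"ty":0,"tz":-1,"turn":0},{"fingers":15,"tx":0,"ty":0,"tz":0,"turn":0}])

```text
clock: 49.7
eef_pos: [0.5227, 0.1421, 0.239]
eef_rot: [2.354, 2.08, 0.001]
force: [-0.2, -0.7, 2.3]
finger_gap: 0.224
gripper_force: 24.7
```

step_arm(commands=[{"fingers":15,"tx":0,"ty":0,"tz":-1,"turn":0},{"fingers":15,"tx":0,"ty":0,"tz":0,"turn":0}])

```text
clock: 49.95
eef_pos: [0.5228, 0.1421, 0.2388]
eef_rot: [2.353, 2.08, 0.001]
force: [-0.3, -1.4, 8.7]
finger_gap: 0.226
gripper_force: 25.5
```

Release, lift, move clear to the left so the views are open.

step_arm(commands=[{"fingers":30,"tx":0,"ty":0,"tz":0,"turn":0},{"fingers":50,"tx":0,"ty":0,"tz":0,"turn":0},{"fingers":50,"tx":0,"ty":0,"tz":0,"turn":0},{"fingers":50,"tx":0,"ty":0,"tz":0,"turn":0},{"fingers":50,"tx":0,"ty":0,"tz":10,"turn":0},{"fingers":50,"tx":0,"ty":0,"tz":30,"turn":0},{"fingers":50,"tx":0,"ty":0,"tz":40,"turn":0},{"fingers":50,"tx":0,"ty":0,"tz":40,"turn":0},{"fingers":50,"tx":0,"ty":40,"tz":20,"turn":0},{"fingers":50,"tx":0,"ty":50,"tz":0,"turn":0},{"fingers":50,"tx":0,"ty":50,"tz":0,"turn":0},{"fingers":50,"tx":0,"ty":50,"tz":0,"turn":0},{"fingers":50,"tx":0,"ty":50,"tz":0,"turn":0},{"fingers":50,"tx":0,"ty":0,"tz":0,"turn":0},{"fingers":50,"tx":0,"ty":0,"tz":0,"turn":0}])

```text
clock: 51.82
eef_pos: [0.5223, 0.3815, 0.3778]
eef_rot: [2.353, 2.08, -0.002]
force: [-0.1, -1.1, 0.3]
finger_gap: 0.584
gripper_force: 0.0
```

```bash
python3 - <<'E'
from h import *
st()
t0=cv2.imread("pics/top0.png"); t=grab_frame("top")[:,:,::-1].copy(); cv2.imwrite("pics/k.png",t)
for n,(x0,x1,y0,y1) in dict(funnel=(225,268,243,282),bottle=(275,306,246,276),jug=(313,356,252,285)).items():
    T=t0[y0:y1,x0:x1]; r=cv2.matchTemplate(t[y0-15:y1+15,x0-15:x1+15],T,cv2.TM_CCOEFF_NORMED); _,v,_,l=cv2.minMaxLoc(r); print(n,round(v,3),"shift px",l[0]-15,l[1]-15)
cv2.imwrite("pics/k2.png",np.hstack([cv2.resize(a[195:305,205:375],None,fx=2.3,fy=2.3) for a in(t0,t)]))
E
```

```text
51.83 [522.3 381.5 377.8] yaw -7.04 tilt [-0.0002 -0.0013] gap 49.9 F [-0.1 -1.1  0.3] 0.0 q [-0.42, 0.55, -0.41, 1.8, 0.28, 0.85, -1.08]
funnel 0.95 shift px 0 0
bottle 0.998 shift px 0 0
jug 0.995 shift px 0 0
```

View pics/k.png

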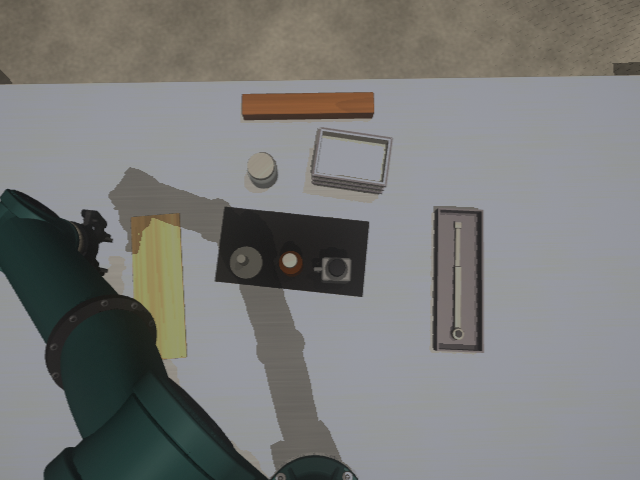

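All three are back with no pixel shift: funnel (245,262), bottle (290,262), jug (336,268). The wiper lies flat in the tray (458,222 to 458,335), and the tiers and jar look unmoved.

```bash
python3 -c "
from cell import *
print(hand_in())"
```

```text
the job is handed in; nothing more can be done
None
```

The job is handed in at about 52 s on the robot's clock: the wiper arm lies flat in the tray, the jug, funnel and bottle are back on their starting spots with no shift seen in the top camera, and the tiers and jar look unmoved; the hand-in gave no verdict.

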